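# Bring a syringe pump's pusher up to the plunger, set its range ring and start it

## Robot

A 6-joint arm with a two-finger parallel gripper is mounted at the origin on the work surface. World frame = base frame: x ahead of the robot, y to its left, z up, the work surface at z = 0. Lengths are in m, angles in rad, forces in N, time in s.
With the tool pointing down it reaches from about 0.425 to 0.95 m from the base axis. Payload 3.5 kg.
Tool frame: the origin (TCP) lies on the centre line of the jaws, within the pads' length; the fingertips stand 14 mm ahead of it and the grasp point (between the pads) lies 5 mm behind it (ctrl.tip_reach is the distance from the TCP to the fingertips, in m); z points along the fingers, y is the line along which they close (so a half turn about z gives the same grasp; the last joint's range is limited). The gripper opens to 85 mm and grips with 20 to 120 N. Pads are 22 mm wide; open, the fingers measure 114 mm over their backs; the gripper's body (76 mm by 85 mm) begins 54 mm behind the grasp point. The pads swing forward as they close: fully open they stand 13 mm farther back than shut.
Start: joints at [1.146, 0.286, 1.577, -0, 1.279, -0.15], TCP at [0.183, 0.65, 0.245] pointing down, gripper open.
Joint ranges: [-2.77, 2.77], [-0.9, 2.22], [0.21, 2.48], [-1.53, 4.67], [0.24, 2.81], [-2.84, 2.84]. Speed limits (rad/s): [2.79, 2.79, 3.14, 3.14, 3.14, 3.14].

## Interface

Orientations are given as a unit quaternion [x, y, z, w].
In Python, from plant import get_state, imaging, workorder, ctrl gives the robot as it stands. The module is installed in compiled form; this text tells all that it offers.
- The arm moves only by the shell command python3 -m jog 'ROWS' [FORCE]. ROWS is JSON, a list of rows, each a list of 7 numbers: the closure, from 0 (fully open) to 1 (shut), then the shift along the tool's x, y, z in mm, then the turn, a rotation vector about the tool's x, y, z in rad. In form: [[gripper, tx, ty, tz, ax, ay, az], ...]. A call has 1 to 12 rows; each row is the pose to reach, as a shift and turn from the pose commanded when the call began, along the tool's axes at that moment; what a row does not reach only later rows make up. A row lasts 1/10 s, in which the tool goes at most 50 mm and 8.59 degrees, less where a joint would pass 70% of its speed; a pose out of reach is approached as far as the arm can. A call with a gripper value outside its range is refused whole. The fingers move at their own pace and stop on an object; FORCE is the grip in N (left out, the last holds). Time passes only in rows, so rows that repeat a pose let the fingers close. It gives the time, the measured TCP pose, the force, the opening and the grip force at its end, in the units of the state.
- get_state(): the state, without advancing time (a new reading comes with each control period).
- imaging.read_camera(name): name is "scene" or "top"; returns a dict with "image" (420x560x3 uint8, blue, green, red), "fx", "fy", "cx", "cy" (pixels), "R" (3x3) and "t" (3): a world point X has camera coordinates R X + t. Camera axes: x right, y down, z forward; pixel columns grow to the right and rows downward; lengths in m; the calibration is good to about 2 mm. A picture is of the moment at which its call begins. There is no depth.
- workorder.sign_off(): hands the job in; it is judged then, once.
The state is a dict: "time": time; "qpos": joint angles; "dq": joint speeds; "joint_efforts": joint torques, N m; "eef_pos": TCP position; "tcp_rot": TCP orientation; "contact_force": force on the tool from outside, world axes, zero at the start; "wrist_torque": the same for the moment, N m; "opening": opening from 0.0 (shut) to 1.0 (fully open); "finger_force": force on a finger pad.
Only numpy, scipy, OpenCV 4.12 (cv2) and the standard library are available. Lean on these libraries where they do the work, as an engineer would, in place of code of your own. Each camera call takes 0.05 s, during which the arm holds its last target. There are 200 camera calls.

## Task

Get the syringe pump running: flip the cam lever on its pusher back to free it, slide the pusher until it just touches the end of the syringe's plunger without pushing the plunger in, and flip the lever forward again to lock it. Turn only the wide outer ring of the double knob clockwise to the three-dot mark, leaving the fine knob on top of it as it is set, and then press the start button (the smaller one, nearer the double knob) and let it go. Do not press the stop button, and leave the other things on the bench where they are.

Things in the scene. Friction and masses are not known exactly. Their poses are not given: they have to be found in the camera images.
- pump: Syringe pump fixed to the bench: white case 340 mm along its y, 230 mm deep (x -120 to 110). Origin on the bench under its middle; +x to its back, +y from motor to syringe nozzle; yaw within 0.3 rad. Front half: level deck 65 mm high with double knob and buttons. Back half: guide rail along y (x 80), motor hood (y under -109, x over 7, 123 mm high), syringe before the rail (x 30, axis 100 high).
- cam_lever (a joint): Angle (rad) of the lever on the pusher, 55 mm from pivot to handle, turning about the pump's y. 0 = locked stop, leaning 0.90 from upright to the front (pump -x); grows as the handle goes up and over to the back; 1.5 = free stop, leaning 0.60 to the back. Stays where left. Below about 0.8 its cam grips the rail and holds the pusher. Needs up to 8 N at the handle while the cam grips, else 1 N.
- lever_grip (a point): Centre of the lever's handle, a black bar along the pump's y, diameter 18 mm, 24 mm long, on an 8 mm thick steel arm: 156 mm above the bench when locked, 177 upright, 167 free. It can be pushed from any side with shut fingers or pinched at its two ends; the pusher can be slid by it too.
- lever_pivot (a point): Axis of the cam lever, in the middle of the pusher, 122 mm above the bench; moves with the pusher.
- pusher (a joint): Travel (m) of the pusher along the rail, growing along the pump's +y, towards the plunger; 0 to 0.125. When free it slides with about 1.2 N and stays where it is left.
- pusher_face (a point): Middle of the pusher's flat pushing face, 100 mm above the bench. The pusher is an aluminium block reaching 32 mm back (pump -y) from this face; its front arm (pump x from 12 to 55 mm) is 124 mm high, its saddle on the rail (pump x from 55 to 105 mm) 134 mm high.
- plunger (a joint): How far (m) the plunger has been pushed into the syringe; it starts between 0 and 0.03 and takes about 10 N to push in.
- plunger_end (a point): Middle of the outer face of the plunger's round white end disc (diameter 24 mm, 3 mm thick), 100 mm above the bench, straight ahead of the pusher face: the gap between the two is their distance along the pump's y (50 to 115 mm at the start).
- range_ring (a joint): Angle (rad) of the outer ring of the double knob, growing clockwise seen from above: 0 = its black index line at the one-dot mark, 0.75 two dots, 1.50 three dots, 2.25 four dots. It turns stiffly (0.06 N m), without clicks, between end stops at -0.1 and 2.35, and stays where it is left; starts between 0.1 and 0.8.
- ring_mid (a point): On the axis of the double knob, half-way up the outer ring. The ring is knurled aluminium, diameter 54 mm and 20 mm high, from 66 to 86 mm above the bench, with a black index line across its top and side.
- three_dot_mark (a point): Middle of the three printed white dots on the deck, 41 mm from the knob's axis: where the ring's index line has to point.
- fine_knob (a joint): Angle (rad, clockwise positive) of the fine knob, the black inner knob on top of the ring, diameter 28 mm, from 87 to 105 mm above the bench. It turns very easily on the same axis, has its own white index line and is set differently in each run: it must not be turned.
- fine_index (a point): Outer end of the fine knob's white index line, on its top, 13 mm from the axis.
- start_button (a joint): How far (m) the start button is pressed, 0 to 0.006; sprung, about 5 N fully down.
- start_button_top (a point): Middle of the top of the start button: black, diameter 20 mm, in a round grey collar of diameter 36 mm, on the deck 145 mm from the double knob's axis along the pump's +y, 83 mm above the bench.
- stop_button (a joint): How far (m) the stop button is pressed, 0 to 0.006.
- stop_button_top (a point): Middle of the top of the stop button: black, diameter 30 mm, in a grey collar of diameter 46 mm, in line with the double knob and the start button, 62 mm beyond the latter along the pump's +y, 83 mm above the bench.
- bung: Loose black rubber bung standing on the pump's deck behind the start button, 23 mm across, 20 mm high; origin under its middle.
- spare_syringe: Small empty syringe lying on the bench behind the pump, 110 mm long, 16 mm high; origin on the bench under its middle.
- beaker: Glass beaker beside the pump's +y end, diameter 60 mm, 75 mm high; origin under its middle.
- vial: Amber glass vial beside the pump's -y end, diameter 28 mm, 55 mm high; origin under its middle.
- measuring_jar: Clear measuring jar, diameter 86 mm, 140 mm high, on the left of the bench; origin under its middle.
- goggles: Black-rimmed safety goggles lying lens up on the right of the bench, 180 mm long, 42 mm high; origin under their middle.

How it is judged:
By the outcome, as a careful person would: the job done as asked, in the order asked, and still so for the second after the job is handed in, with the robot touching nothing.
It also fails if it takes over 69 s, if anything falls off the work surface, if the arm or the gripper's body presses on something with over 40 N, if the wrist force passes 120 N, or if a joint passes its speed limit or range.

## Working session

There is one attempt and no reset: what is moved stays moved. The work goes in short steps, Python scripts to look and compute and a shell command to move; the robot and the scene stay as the last step left them, time stands still between calls to the robot, and variables do not carry over. Pictures are saved under pics/ and viewed, at most 11 in all, crops included, and the job is handed in when it is done.

```bash
mkdir -p pics; python3 - <<'E'
from plant import get_state, imaging, workorder, ctrl
import cv2,numpy as np
s=get_state(); print({k:np.round(v,3) for k,v in s.items()}, ctrl.tip_reach)
for n in("scene","top"):
    c=imaging.read_camera(n); cv2.imwrite(f"pics/{n}0.png",c["image"]); print(n,c["fx"],c["cx"],c["cy"],np.round(c["R"],3).tolist(),np.round(c["t"],3))
E
```

```text
{'time': np.float64(0.0), 'qpos': array([ 1.146,  0.287,  1.578, -0.   ,  1.279, -0.15 ]), 'dq': array([ 0.002,  0.001,  0.   ,  0.   ,  0.   , -0.002]), 'joint_efforts': array([ 0.0000e+00, -4.0598e+01, -2.9263e+01, -0.0000e+00,  6.0000e-03,
        0.0000e+00]), 'eef_pos': array([0.183, 0.649, 0.244]), 'tcp_rot': array([ 0.137,  0.991, -0.001, -0.   ]), 'contact_force': array([0.116, 0.243, 0.073]), 'wrist_torque': array([-0.061, -0.044, -0.016]), 'finger_force': np.float64(0.0), 'opening': np.float64(1.002)} 0.014
scene 414.5985259813976 278.5591820358952 210.9831619679413 [[-0.251, 0.968, -0.017], [0.77, 0.189, -0.61], [-0.587, -0.166, -0.792]] [ 0.168 -0.379  1.699]
top 500.32037051727923 286.83355648638127 209.38723402335336 [[-0.008, -1.0, -0.009], [-0.994, 0.009, -0.112], [0.112, 0.008, -0.994]] [-0.002  0.605  1.803]
```

View pics/top0.png

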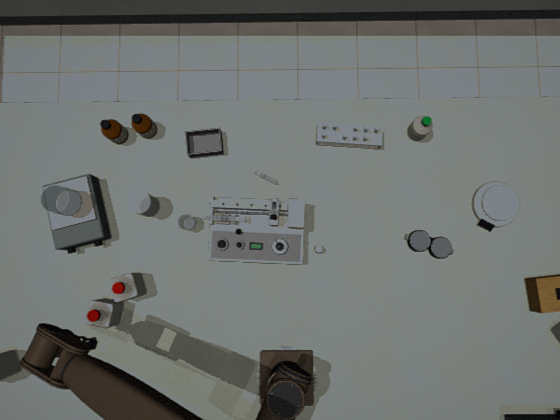

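View pics/scene0.png

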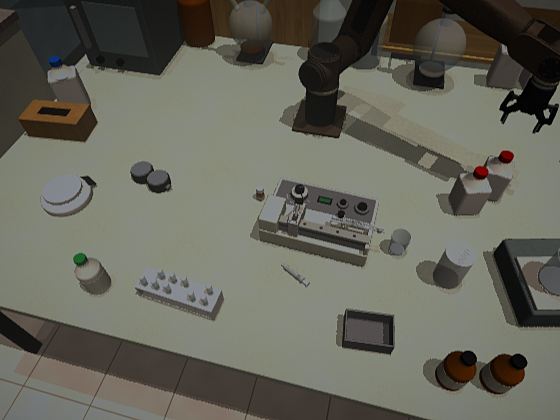

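The top view shows the pump at about (257,230), with the double knob at (280,245), the start button at (239,245), stop at (222,244) and the pusher near (275,210). The scene view shows the pump from behind at about (320,220). Next I'll enlarge both.

```bash
cat > h.py <<'E'
from plant import get_state, imaging, workorder, ctrl
import cv2,numpy as np
def cam(n): return imaging.read_camera(n)
def ray(c,u,v):
    R=np.array(c["R"]);t=np.array(c["t"])
    return -R.T@t, R.T@np.array([(u-c["cx"])/c["fx"],(v-c["cy"])/c["fy"],1])
def onz(c,u,v,z):
    o,d=ray(c,u,v); return o+d*(z-o[2])/d[2]
def proj(c,X):
    p=np.array(c["R"])@np.asarray(X)+np.array(c["t"]); return np.array([c["fx"]*p[0]/p[2]+c["cx"],c["fy"]*p[1]/p[2]+c["cy"]])
def crop(c,x0,y0,x1,y1,k):
    return cv2.convertScaleAbs(cv2.resize(c["image"][y0:y1,x0:x1],None,fx=k,fy=k,interpolation=cv2.INTER_CUBIC),alpha=1.3)
E
python3 - <<'E'
from h import *
a=cam("top");b=cam("scene")
A=crop(a,195,185,335,275,5.6); B=crop(b,245,165,395,270,5.2)
cv2.imwrite("pics/t1.png",A); cv2.imwrite("pics/s1.png",B); 
E
```

```text
(no output)
```

View pics/t1.png

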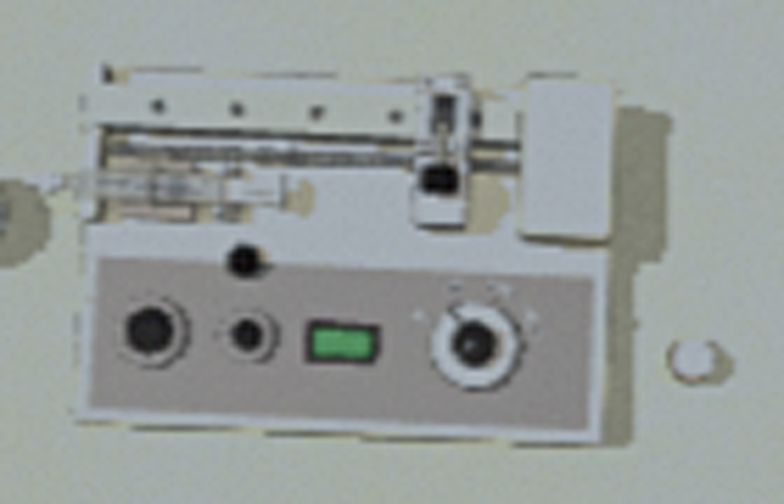

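View pics/s1.png

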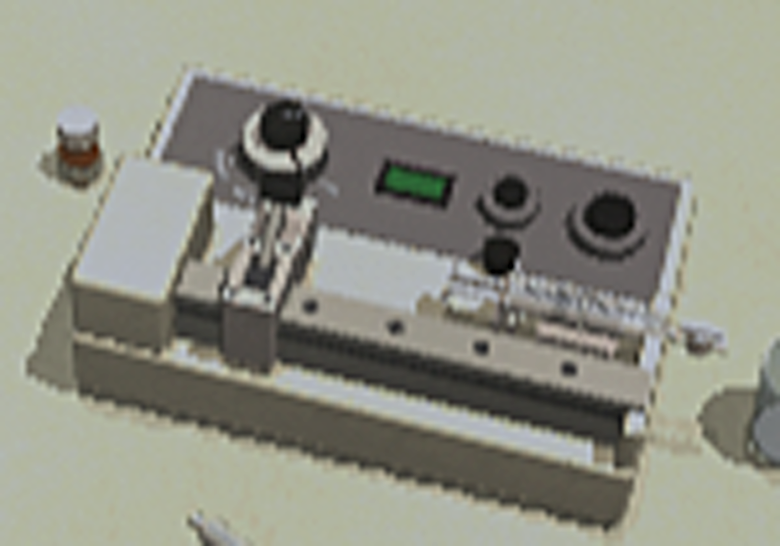

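The crops show (in t1): stop (150,330), start (247,335), fine knob (477,343), ring index near (455,308), handle (439,180), plunger disc near x≈287, and three dots near (500,290). Next I'll compute positions from dark and white masks.

```bash
cat > m.py <<'E'
from h import *
a=cam("top");b=cam("scene")
def dark(c,x0,y0,x1,y1,thr):
    g=cv2.resize(c["image"][y0:y1,x0:x1],None,fx=8,fy=8,interpolation=cv2.INTER_CUBIC).max(2)
    n,l,st,ce=cv2.connectedComponentsWithStats((g<thr).astype(np.uint8))
    return [(round((ce[i][0]+.5)/8-.5+x0,2),round((ce[i][1]+.5)/8-.5+y0,2),*(st[i][2:5]/np.array([8,8,64]).round(2))) for i in range(1,n) if st[i][4]>300]
def T(u,v,k,X,Y): return ((u+.5)/k-.5+X,(v+.5)/k-.5+Y)
E
python3 - <<'E'
from m import *
print("top");[print(np.round(r,2)) for r in dark(a,195,185,335,275,60)]
print("scene");[print(np.round(r,2)) for r in dark(b,245,165,395,270,50)]
t=lambda u,v:T(u,v,5.6,195,185); s=lambda u,v:T(u,v,5.2,245,165)
for n,(u,v),z in [("stop",t(150,330),.083),("start",t(247,335),.083),("fine",t(477,343),.105),("lever",t(439,180),.158),("plung",t(288,190),.1),("m1",t(418,315),.065),("m2",t(455,295),.065),("m3",t(500,290),.065),("m4",t(533,318),.065),("idx",t(455,308),.086),("armfrontL",t(414,226),.124),("deckFL",t(85,418),.065),("deckFR",t(600,438),.065)]:
    print(n,np.round(onz(a,u,v,z),4))
for n,(u,v),z in [("stop",s(612,212),.083),("start",s(511,192),.083),("fine",s(290,120),.100),("lever",s(281,190),.156)]:
    print("S",n,np.round(onz(b,u,v,z),4))
E
```

```text
top
[273.94 203.98   3.25   5.62  12.09]
[226.99 208.11  10.62   1.     6.7 ]
[251.36 209.13   8.88   1.     5.61]
[282.18 210.39   8.12   1.38   5.97]
[280.43 214.1    3.88   1.88   4.92]
[273.18 216.59   6.62   5.5   30.02]
[238.39 231.42   6.62   5.62  27.02]
[221.29 243.55   8.25   8.12  53.44]
[238.72 244.36   5.38   5.5   22.19]
[255.57 245.61  13.     7.62  37.  ]
[279.35 245.94   7.5    7.75  42.34]
scene
[299.13 188.99   9.38  11.5   70.2 ]
[298.32 199.06  17.62  12.25  78.91]
[324.34 200.27  15.5    9.5   50.03]
[342.71 201.69   6.62   6.5   32.75]
[361.9  206.09  10.     9.25  69.48]
[340.65 206.67  11.12   6.5   19.17]
[359.24 211.71  15.     9.    28.27]
[340.51 213.64   8.75   7.88  45.2 ]
[303.26 213.54   2.25   6.25   6.69]
[294.44 217.3    5.88   6.38  18.97]
[283.05 225.98  10.    10.5   49.41]
[332.99 238.64  67.75  24.12 442.77]
stop [0.4797 0.226  0.083 ]
start [0.476  0.1644 0.083 ]
fine [0.4689 0.0182 0.105 ]
lever [0.5663 0.0396 0.158 ]
plung [0.5665 0.137  0.1   ]
m1 [0.4887 0.0567 0.065 ]
m2 [0.5013 0.033  0.065 ]
m3 [0.5043 0.0041 0.065 ]
m4 [ 0.4862 -0.0169  0.065 ]
idx [0.4919 0.0324 0.086 ]
armfrontL [0.541  0.0565 0.124 ]
deckFL [0.4247 0.2696 0.065 ]
deckFR [ 0.4095 -0.0589  0.065 ]
S stop [0.4798 0.2263 0.083 ]
S start [0.4789 0.1643 0.083 ]
S fine [0.4685 0.0225 0.1   ]
S lever [0.5687 0.0384 0.156 ]
```

```bash
cat >> h.py <<'E'
from scipy.spatial.transform import Rotation as Ro
YAW=-0.049
EX=np.array([np.cos(YAW),np.sin(YAW),0]); EY=np.array([-np.sin(YAW),np.cos(YAW),0])
def go(p,extra=0.):
    "shift (mm, tool axes) and rotvec to pose p, tool down, tool y along pump y turned by extra (world z, ccw)"
    s=get_state(); R=Ro.from_quat(s["tcp_rot"])
    Z=Ro.from_euler('z',extra).apply
    T=Ro.from_matrix(np.c_[Z(-EX),Z(EY),[0,0,-1.]])
    sh=R.inv().apply(np.array(p)-s["eef_pos"])*1e3; rv=(R.inv()*T).as_rotvec()
    print("t",s["time"],"shift",sh.round(1),"rv",rv.round(3),"dist",np.linalg.norm(sh).round(0),"F",np.round(s["contact_force"],1))
E
python3 - <<'E'
from h import *
go([.567,.039,.245]); go([.567,.039,.151])
E
```

```text
t 0.3 shift [-5.352e+02 -4.834e+02  2.000e-01] rv [-0.001 -0.    -0.226] dist 721.0 F [ 0.5 -0.5  0.5]
t 0.3 shift [-535.2 -483.3   94.2] rv [-0.001 -0.    -0.226] dist 727.0 F [ 0.5 -0.5  0.5]
```

```bash
python3 -m jog '[[0,-535,-483,0,0,0,-0.226],[0,-535,-483,0,0,0,-0.226],[0,-535,-483,0,0,0,-0.226],[0,-535,-483,0,0,0,-0.226],[0,-535,-483,0,0,0,-0.226],[0,-535,-483,0,0,0,-0.226],[0,-535,-483,0,0,0,-0.226],[0,-535,-483,0,0,0,-0.226],[0,-535,-483,0,0,0,-0.226],[0,-535,-483,0,0,0,-0.226],[0,-535,-483,0,0,0,-0.226],[0,-535,-483,0,0,0,-0.226]]' 20; python3 -c "
from h import *
go([.567,.039,.245])"
```

```text
time: 1.5
eef_pos: [0.5034, 0.1399, 0.2457]
tcp_rot: [0.024, 1.0, 0.0, 0.0]
contact_force: [0.4, 0.8, 0.1]
opening: 0.999
finger_force: 0.0
t 1.5 shift [-68.4 -97.7   0.7] rv [0.    0.001 0.   ] dist 119.0 F [0.4 0.8 0.1]
```

```bash
python3 -m jog '[[0,-68,-98,0,0,0,0],[0,-68,-98,0,0,0,0],[0,-68,-98,0,0,0,0],[0,-68,-98,0,0,0,0],[0,-68,-98,0,0,0,0]]'; python3 -c "
from m import *
go([.567,.039,.151])
cv2.imwrite('pics/t2.png',np.hstack([crop(a,235,190,310,260,5),crop(b,265,165,345,245,4.375)]))"
```

```text
time: 2.0
eef_pos: [0.5654, 0.0411, 0.245]
tcp_rot: [0.025, 1.0, 0.0, -0.001]
contact_force: [0.1, 0.7, -0.4]
opening: 1.002
finger_force: 0.0
t 2.1 shift [-2.1 -3.  94.2] rv [ 0.    -0.001  0.002] dist 94.0 F [-0.3 -0.1 -0.1]
```

View pics/t2.png

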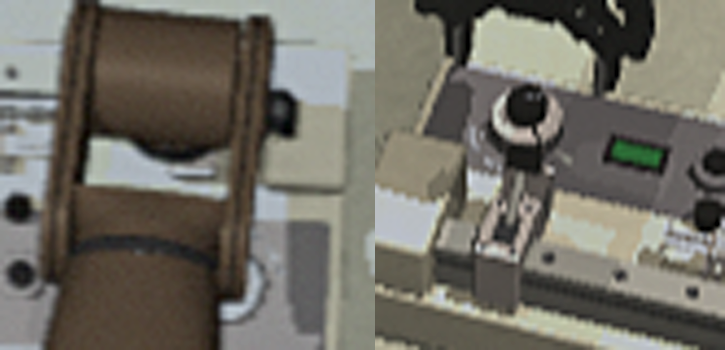

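The top view is now covered by the arm. The scene view shows the fingers above the handle, with nothing touched. I'll descend.

```bash
python3 -m jog '[[0,-2,-3,45,0,0,0],[0,-2,-3,85,0,0,0],[0,-2,-3,94,0,0,0],[0,-2,-3,94,0,0,0],[0,-2,-3,94,0,0,0]]'; python3 -c "
from m import *
go([.567,.039,.151])
cv2.imwrite('pics/t3.png',crop(b,265,165,345,245,7))"
```

```text
time: 2.6
eef_pos: [0.5687, 0.0382, 0.1534]
tcp_rot: [0.024, 1.0, -0.0, 0.002]
contact_force: [-0.4, -0.5, 0.9]
opening: 1.002
finger_force: 0.0
t 2.7 shift [2.4 1.1 3.2] rv [-0.     0.005  0.001] dist 4.0 F [-1.  -0.2  0.4]
```

View pics/t3.png

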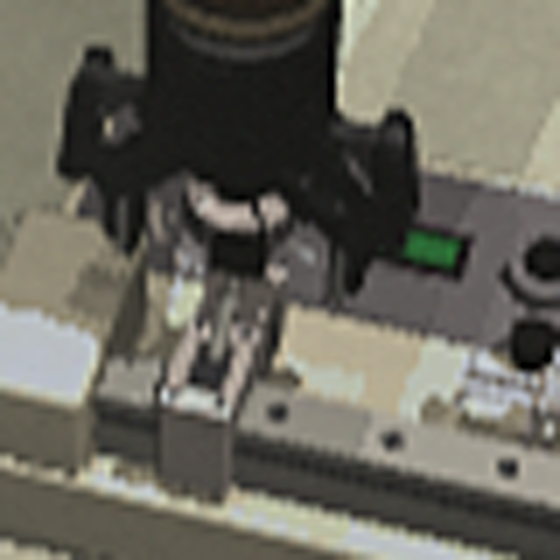

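The handle at (238,250) sits midway between the finger tips at (125,240) and (350,285), so I'll close the gripper.

```bash
python3 -m jog '[[0.5,0,0,0,0,0,0],[0.6,0,0,0,0,0,0],[0.8,0,0,0,0,0,0],[1,0,0,0,0,0,0],[1,0,0,0,0,0,0],[1,0,0,0,0,0,0],[1,0,0,0,0,0,0],[1,0,0,0,0,0,0]]' 25; python3 -c "
from h import *
go([.567,.039,.151])
for i in range(3): imaging.read_camera('scene'); go([.567,.039,.151])"
```

```text
time: 3.5
eef_pos: [0.5677, 0.0384, 0.1517]
tcp_rot: [0.025, 1.0, 0.001, 0.0]
contact_force: [-1.3, 5.8, 3.4]
opening: 0.278
finger_force: 29.2
t 3.5 shift [0.7 0.6 0.7] rv [ 0.002 -0.    -0.   ] dist 1.0 F [-1.3  5.8  3.4]
t 3.55 shift [0.7 0.6 0.8] rv [ 0.002 -0.    -0.   ] dist 1.0 F [-1.2  5.5  3.2]
t 3.6 shift [0.7 0.6 0.7] rv [ 0.002 -0.    -0.   ] dist 1.0 F [-0.8  4.5  3.4]
t 3.65 shift [0.7 0.6 0.7] rv [ 0.002 -0.    -0.   ] dist 1.0 F [-1.7  4.4  4.1]
```

```bash
python3 -m jog '[[1,-5.6,0,-6,0,0,0],[1,-12,0,-11.2,0,0,0],[1,-19.2,0,-15.3,0,0,0],[1,-26.8,0,-18.3,0,0,0],[1,-34.9,0,-20.2,0,0,0],[1,-43.1,0,-20.8,0,0,0],[1,-51.3,0,-20.2,0,0,0],[1,-59.4,0,-18.3,0,0,0],[1,-67,0,-15.3,0,0,0],[1,-73.5,0,-11.5,0,0,0],[1,-73.5,0,-11.5,0,0,0],[1,-73.5,0,-11.5,0,0,0]]'; python3 -c "
from m import *
go([.567,.039,.151]+EX*.0735+np.array([0,0,.0115]))
cv2.imwrite('pics/t4.png',crop(b,265,165,345,245,7))"
```

```text
time: 4.85
eef_pos: [0.6418, 0.0336, 0.163]
tcp_rot: [0.024, 1.0, -0.0, 0.001]
contact_force: [0.5, 0.2, 1.8]
opening: 0.27
finger_force: 24.4
t 4.95 shift [1.2 1.7 0.6] rv [-0.001  0.002  0.   ] dist 2.0 F [0.1 0.3 2.3]
```

View pics/t4.png

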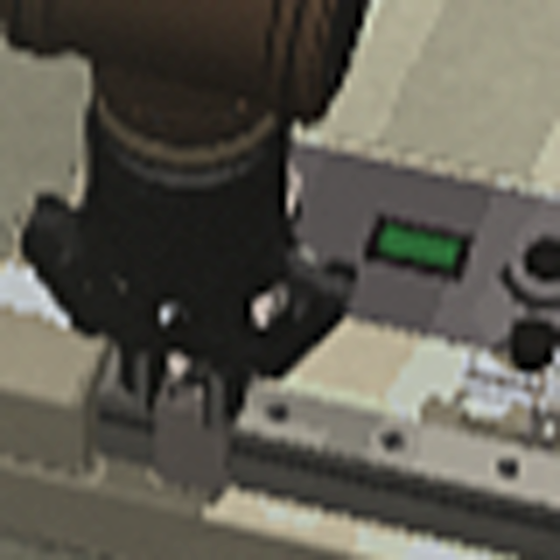

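The lever is held at the free stop, with the fingers at about (190,380). I'll slide it 68 mm first.

```bash
python3 -m jog '[[1,0,6,0,0,0,0],[1,0,14,0,0,0,0],[1,0,22,0,0,0,0],[1,0,30,0,0,0,0],[1,0,38,0,0,0,0],[1,0,46,0,0,0,0],[1,0,54,0,0,0,0],[1,0,61,0,0,0,0],[1,0,66,0,0,0,0],[1,0,68,0,0,0,0],[1,0,68,0,0,0,0],[1,0,68,0,0,0,0]]'; python3 -c "
from m import *
go([.567,.039,.151])
cv2.imwrite('pics/t5.png',np.hstack([crop(a,205,195,280,250,5),crop(b,290,195,360,250,5)]))"
```

```text
time: 6.15
eef_pos: [0.6447, 0.1024, 0.1632]
tcp_rot: [0.025, 1.0, 0.001, 0.0]
contact_force: [0.8, 1.2, 4.9]
opening: 0.272
finger_force: 24.7
t 6.25 shift [ 74.5 -67.   12.1] rv [ 0.001  0.001 -0.   ] dist 101.0 F [1.6 2.  5. ]
```

View pics/t5.png

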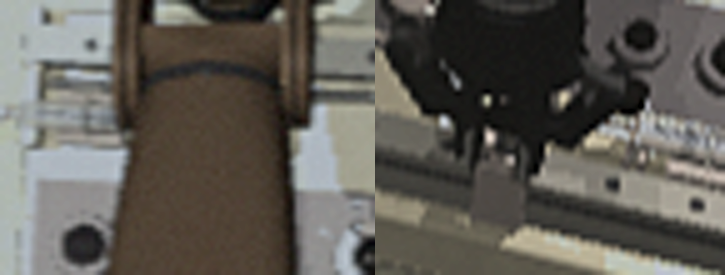

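```bash
python3 -m jog '[[1,0,2,0,0,0,0],[1,0,4,0,0,0,0],[1,0,5.5,0,0,0,0],[1,0,7,0,0,0,0],[1,0,8,0,0,0,0],[1,0,8,0,0,0,0]]';for i in 1; do python3 -m jog '[[1,0,0.5,0,0,0,0],[1,0,1,0,0,0,0]]';done;  python3 -m jog '[[1,0,0.5,0,0,0,0],[1,0,1,0,0,0,0]]'
```

```text
time: 6.85
eef_pos: [0.645, 0.1094, 0.1632]
tcp_rot: [0.025, 1.0, -0.0, 0.0]
contact_force: [0.6, -1.3, 5.0]
opening: 0.275
finger_force: 24.7
time: 7.05
eef_pos: [0.6451, 0.1102, 0.1632]
tcp_rot: [0.025, 1.0, -0.0, 0.0]
contact_force: [0.7, -1.2, 4.3]
opening: 0.272
finger_force: 24.7
time: 7.25
eef_pos: [0.6451, 0.1112, 0.1632]
tcp_rot: [0.025, 1.0, -0.0, 0.0]
contact_force: [1.2, -0.9, 4.9]
opening: 0.271
finger_force: 24.7
```

```bash
for i in 1; do python3 -m jog '[[1,0,0.4,0,0,0,0],[1,0,0.4,0,0,0,0]]'; python3 -m jog '[[1,0,0.4,0,0,0,0],[1,0,0.4,0,0,0,0]]'; done | grep -E "eef|contact"
```

```text
eef_pos: [0.6452, 0.1117, 0.1632]
contact_force: [1.6, -1.0, 5.6]
eef_pos: [0.6452, 0.112, 0.1632]
contact_force: [0.4, -0.5, 5.7]
```

```bash
python3 -m jog '[[1,0,0.4,0,0,0,0],[1,0,0.4,0,0,0,0]]' | grep -E "eef|contact"; python3 -m jog '[[1,0,0.4,0,0,0,0],[1,0,0.4,0,0,0,0]]' | grep -E "eef|contact"
```

```text
eef_pos: [0.6452, 0.1124, 0.1632]
contact_force: [1.0, -1.8, 4.7]
eef_pos: [0.6452, 0.1128, 0.1632]
contact_force: [1.2, -1.4, 5.5]
```

```bash
python3 -m jog '[[1,0,0.4,0,0,0,0],[1,0,0.4,0,0,0,0]]' | grep -E "eef|contact"; python3 -m jog '[[1,0,0.4,0,0,0,0],[1,0,0.4,0,0,0,0]]' | grep -E "eef|contact"
```

```text
eef_pos: [0.6452, 0.1132, 0.1632]
contact_force: [1.8, -1.4, 4.6]
eef_pos: [0.6453, 0.1136, 0.1632]
contact_force: [0.2, -0.5, 5.2]
```

```bash
python3 -m jog '[[1,0,0.4,0,0,0,0],[1,0,0.4,0,0,0,0]]' | grep -E "eef|contact"; python3 -m jog '[[1,0,0.4,0,0,0,0],[1,0,0.4,0,0,0,0]]' | grep -E "eef|contact"
```

```text
eef_pos: [0.6453, 0.114, 0.1632]
contact_force: [1.9, -1.2, 5.7]
eef_pos: [0.6453, 0.1144, 0.1632]
contact_force: [2.1, -1.1, 5.7]
```

```bash
python3 -m jog '[[1,0,0.4,0,0,0,0],[1,0,0.4,0,0,0,0]]' | grep -E "eef|contact"; python3 -m jog '[[1,0,0.4,0,0,0,0],[1,0,0.4,0,0,0,0]]' | grep -E "eef|contact"
```

```text
eef_pos: [0.6454, 0.1148, 0.1632]
contact_force: [1.1, -0.7, 5.5]
eef_pos: [0.6454, 0.1152, 0.1632]
contact_force: [0.7, -1.7, 4.6]
```

```bash
python3 -m jog '[[1,0,0.4,0,0,0,0],[1,0,0.4,0,0,0,0]]' | grep -E "eef|contact"; python3 -m jog '[[1,0,0.4,0,0,0,0],[1,0,0.4,0,0,0,0]]' | grep -E "eef|contact"
```

```text
eef_pos: [0.6454, 0.1156, 0.1632]
contact_force: [1.6, -0.5, 5.2]
eef_pos: [0.6454, 0.116, 0.1632]
contact_force: [2.0, -1.4, 5.5]
```

```bash
python3 -m jog '[[1,0,0.4,0,0,0,0],[1,0,0.4,0,0,0,0]]' | grep -E "eef|contact"; python3 -m jog '[[1,0,0.4,0,0,0,0],[1,0,0.4,0,0,0,0]]' | grep -E "eef|contact"
```

```text
eef_pos: [0.6454, 0.1164, 0.1632]
contact_force: [1.6, -0.6, 4.5]
eef_pos: [0.6455, 0.1168, 0.1633]
contact_force: [1.3, -0.8, 4.4]
```

```bash
python3 -m jog '[[1,0,0.4,0,0,0,0],[1,0,0.4,0,0,0,0]]' | grep -E "eef|contact"; python3 -m jog '[[1,0,0.4,0,0,0,0],[1,0,0.4,0,0,0,0]]' | grep -E "eef|contact"
```

```text
eef_pos: [0.6455, 0.1173, 0.1632]
contact_force: [1.1, -1.0, 5.4]
eef_pos: [0.6455, 0.1176, 0.1633]
contact_force: [1.4, -1.3, 4.9]
```

```bash
python3 -m jog '[[1,0,0.4,0,0,0,0],[1,0,0.4,0,0,0,0]]' | grep -E "eef|contact"; python3 -m jog '[[1,0,0.4,0,0,0,0],[1,0,0.4,0,0,0,0]]' | grep -E "eef|contact"
```

```text
eef_pos: [0.6455, 0.118, 0.1632]
contact_force: [1.7, -1.9, 6.2]
eef_pos: [0.6455, 0.1184, 0.1632]
contact_force: [0.5, -0.8, 4.9]
```

```bash
python3 -m jog '[[1,0,0.4,0,0,0,0],[1,0,0.4,0,0,0,0]]' | grep -E "eef|contact"; python3 -m jog '[[1,0,0.4,0,0,0,0],[1,0,0.4,0,0,0,0]]' | grep -E "eef|contact"
```

```text
eef_pos: [0.6456, 0.1187, 0.1632]
contact_force: [1.7, -1.2, 4.6]
eef_pos: [0.6456, 0.1188, 0.1632]
contact_force: [0.9, -1.5, 4.8]
```

```bash
python3 -m jog '[[1,0,0.2,0,0,0,0],[1,0,0.2,0,0,0,0]]' | grep -E "eef|contact|grip|fing|open"
```

```text
eef_pos: [0.6456, 0.1188, 0.1632]
contact_force: [1.2, -2.2, 5.4]
opening: 0.271
finger_force: 24.7
```

```bash
python3 -m jog '[[1,0,0.3,0,0,0,0],[1,0,0.3,0,0,0,0],[1,0,0.3,0,0,0,0]]' | grep -E "eef|contact"; python3 -c "
from h import *
for i in range(4): imaging.read_camera('top'); s=get_state(); print(s['eef_pos'].round(4),s['contact_force'].round(1))"
```

```text
eef_pos: [0.6456, 0.1189, 0.1632]
contact_force: [0.9, -3.9, 6.5]
[0.6456 0.1189 0.1632] [ 1.1 -3.3  5.7]
[0.6456 0.1189 0.1632] [ 0.6 -3.1  6.4]
[0.6456 0.1189 0.1632] [ 0.1 -3.6  5. ]
[0.6456 0.1188 0.1632] [ 0.7 -2.7  5.1]
```

Contact is confirmed: motion stopped at y=0.1189 and the force rose to about 3.5 N, below the 10 N needed to push the plunger. Now I'll flip the lever forward.

```bash
python3 -m jog '[[1,6.5,0,-3.8,0,0,0],[1,14.1,0,-6.8,0,0,0],[1,22.2,0,-8.7,0,0,0],[1,30.4,0,-9.3,0,0,0],[1,38.6,0,-8.7,0,0,0],[1,46.7,0,-6.8,0,0,0],[1,54.3,0,-3.8,0,0,0],[1,61.5,0,0.3,0,0,0],[1,67.9,0,5.5,0,0,0],[1,73.5,0,11.5,0,0,0],[1,74.7,0,13.1,0,0,0],[1,74.7,0,13.1,0,0,0]]'; python3 -c "
from h import *
for i in range(2): imaging.read_camera('top'); s=get_state(); print(s['eef_pos'].round(4),s['contact_force'].round(1))"
```

```text
time: 13.15
eef_pos: [0.5739, 0.1228, 0.1537]
tcp_rot: [0.025, 1.0, -0.001, 0.006]
contact_force: [3.9, -5.4, 8.9]
opening: 0.271
finger_force: 47.8
[0.5739 0.1228 0.1537] [ 3.1 -6.1 10.2]
[0.5739 0.1228 0.1536] [ 3.3 -5.5 10.8]
```

```bash
python3 -m jog '[[1,0.6,0,1,0,0,0],[1,1.2,0,2,0,0,0],[1,1.2,0,2,0,0,0]]'; python3 -c "
from m import *
for i in range(2): s=get_state(); print(s['eef_pos'].round(4),s['contact_force'].round(1))
cv2.imwrite('pics/t6.png',np.hstack([crop(a,205,195,280,250,5),crop(b,290,195,360,250,5)]))"
```

```text
time: 13.55
eef_pos: [0.5734, 0.1228, 0.1531]
tcp_rot: [0.024, 1.0, -0.001, 0.006]
contact_force: [2.3, -5.7, 15.2]
opening: 0.265
finger_force: 48.5
[0.5735 0.1228 0.1532] [ 2.1 -5.9 14.2]
[0.5735 0.1228 0.1532] [ 2.1 -5.9 14.2]
```

The lever is at the locked stop: 14 N moved it less than 1 mm. I'll relieve the load, release and rise.

```bash
python3 -m jog '[[1,-0.8,0,-1.5,0,0,0],[0.5,-0.8,0,-1.5,0,0,0],[0.3,-0.8,0,-1.5,0,0,0],[0.3,-0.8,0,-1.5,0,0,0],[0.3,-0.8,0,-1.5,0,0,0],[0.3,-0.8,0,-20,0,0,0],[0.2,-0.8,0,-60,0,0,0],[0.1,-0.8,0,-100,0,0,0],[0,-0.8,0,-100,0,0,0],[0,-0.8,0,-100,0,0,0]]'; python3 -c "
from h import *
go([.469,.019,.25],-.3)"
```

```text
time: 14.65
eef_pos: [0.5704, 0.1243, 0.2485]
tcp_rot: [0.024, 1.0, 0.0, 0.001]
contact_force: [0.0, -0.2, -0.9]
opening: 1.002
finger_force: 0.0
t 14.65 shift [  96.2 -110.1   -1.7] rv [0.001 0.001 0.3  ] dist 146.0 F [ 0.  -0.2 -0.9]
```

```bash
python3 -m jog '[[0,96,-380,0,0,0,0],[0,96,-380,0,0,0,0],[0,96,-380,0,0,0,0],[0,96,-380,0,0,0,0],[0,96,-380,0,0,0,0],[0,96,-380,0,0,0,0],[0,96,-380,0,0,0,0],[0,96,-380,0,0,0,0],[0,96,-380,0,0,0,0],[0,96,-380,0,0,0,0]]'; python3 - <<'E'
from m import *
print("top");[print(np.round(r,2)) for r in dark(a,195,185,335,275,60)]
A=crop(a,200,190,310,265,6); B=crop(b,275,170,385,240,6)[:,:]
cv2.imwrite("pics/t7.png",np.vstack([crop(a,205,190,305,260,4),crop(b,280,175,380,240,4)]).copy())
cv2.imwrite("pics/k7.png",np.hstack([crop(a,260,228,300,262,10),crop(b,283,175,323,209,10)]))
np.savez("c7.npz",a=a["image"],b=b["image"])
E
```

```text
time: 15.65
eef_pos: [0.4547, -0.2507, 0.2454]
tcp_rot: [0.026, 1.0, 0.002, -0.002]
contact_force: [0.4, 0.4, -0.4]
opening: 1.0
finger_force: 0.0
top
[250.03 202.83   3.12   5.75   9.98]
[256.51 211.35   5.88   5.38   9.94]
[273.34 210.11   9.75   0.75   5.25]
[248.67 214.95   7.     5.38  28.39]
[238.36 231.41   6.38   5.5   25.5 ]
[221.29 243.53   8.12   8.    51.39]
[238.73 244.35   5.25   5.38  21.14]
[255.57 245.54  12.75   7.62  31.33]
[279.36 245.93   7.25   7.75  40.25]
[333.08 273.07   3.88   3.88   9.11]
```

View pics/t7.png

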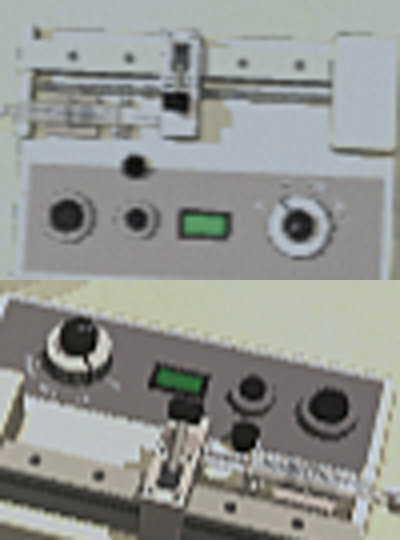

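The pusher stands against the plunger at about (160,110) and the lever is forward at (175,100). Now I'll measure the ring index and dots by polar sampling about the knob axis.

```bash
cat > ring.py <<'E'
from m import *
def prof(c,ctr,z,rs):
    g=c["image"].max(2).astype(np.float32); th=np.arange(-1.6,2.2,.05)
    # th: clockwise seen from above, from pump +x
    V=[]
    for t in th:
        P=[proj(c,np.r_[ctr,z]+r*(np.cos(t)*EX-np.sin(t)*EY)) for r in rs]
        P=np.array(P,np.float32)
        V.append(cv2.remap(g,P[:,0].copy(),P[:,1].copy(),cv2.INTER_LINEAR).mean())
    return th,np.array(V)
if __name__=="__main__":
    for n,c in(("top",a),("scene",b)):
        ctr=np.array([.4692,.0188])
        for nm,z,rs in(("idx",.086,np.arange(.018,.026,.001)),("dots",.065,np.arange(.036,.046,.001))):
            th,V=prof(c,ctr,z,rs); print(n,nm); print(" ".join(f"{t:.2f}:{v:.0f}" for t,v in zip(th,V)))
    for nm,(u,v),z in [("stop",dark(a,216,238,228,249,60)[0][:2],.083),("start",dark(a,233,239,244,250,60)[0][:2],.083),("fine",dark(a,272,238,287,254,60)[0][:2],.103)]: print(nm,onz(a,u,v,z).round(4))
E
python3 ring.py
```

```text
top idx
-1.60:145 -1.55:145 -1.50:144 -1.45:144 -1.40:143 -1.35:142 -1.30:141 -1.25:141 -1.20:141 -1.15:142 -1.10:144 -1.05:144 -1.00:143 -0.95:141 -0.90:135 -0.85:128 -0.80:117 -0.75:107 -0.70:101 -0.65:104 -0.60:114 -0.55:124 -0.50:131 -0.45:137 -0.40:141 -0.35:145 -0.30:147 -0.25:147 -0.20:146 -0.15:145 -0.10:144 -0.05:143 0.00:142 0.05:141 0.10:141 0.15:141 0.20:141 0.25:141 0.30:142 0.35:143 0.40:142 0.45:142 0.50:140 0.55:138 0.60:137 0.65:136 0.70:135 0.75:134 0.80:134 0.85:135 0.90:135 0.95:134 1.00:133 1.05:130 1.10:127 1.15:125 1.20:124 1.25:126 1.30:128 1.35:130 1.40:132 1.45:133 1.50:135 1.55:135 1.60:133 1.65:131 1.70:129 1.75:128 1.80:126 1.85:125 1.90:125 1.95:126 2.00:129 2.05:132 2.10:134 2.15:135
top dots
-1.60:111 -1.55:111 -1.50:111 -1.45:111 -1.40:111 -1.35:112 -1.30:111 -1.25:113 -1.20:120 -1.15:124 -1.10:119 -1.05:114 -1.00:111 -0.95:110 -0.90:110 -0.85:111 -0.80:112 -0.75:111 -0.70:111 -0.65:111 -0.60:112 -0.55:111 -0.50:108 -0.45:107 -0.40:107 -0.35:111 -0.30:112 -0.25:112 -0.20:111 -0.15:112 -0.10:113 -0.05:113 0.00:113 0.05:112 0.10:113 0.15:113 0.20:112 0.
[... 1125 characters left out ...]
-1.35:88 -1.30:89 -1.25:92 -1.20:100 -1.15:106 -1.10:105 -1.05:95 -1.00:88 -0.95:87 -0.90:88 -0.85:88 -0.80:88 -0.75:88 -0.70:88 -0.65:88 -0.60:87 -0.55:88 -0.50:94 -0.45:110 -0.40:104 -0.35:89 -0.30:94 -0.25:94 -0.20:88 -0.15:87 -0.10:88 -0.05:89 0.00:84 0.05:86 0.10:85 0.15:88 0.20:101 0.25:100 0.30:93 0.35:98 0.40:105 0.45:109 0.50:108 0.55:103 0.60:94 0.65:89 0.70:87 0.75:89 0.80:92 0.85:95 0.90:100 0.95:103 1.00:106 1.05:105 1.10:105 1.15:106 1.20:105 1.25:105 1.30:105 1.35:103 1.40:98 1.45:92 1.50:90 1.55:88 1.60:88 1.65:89 1.70:89 1.75:89 1.80:89 1.85:89 1.90:88 1.95:88 2.00:88 2.05:89 2.10:90 2.15:93
stop [0.4796 0.2263 0.083 ]
start [0.4763 0.1643 0.083 ]
fine [0.4687 0.0196 0.103 ]
```

View pics/k7.png

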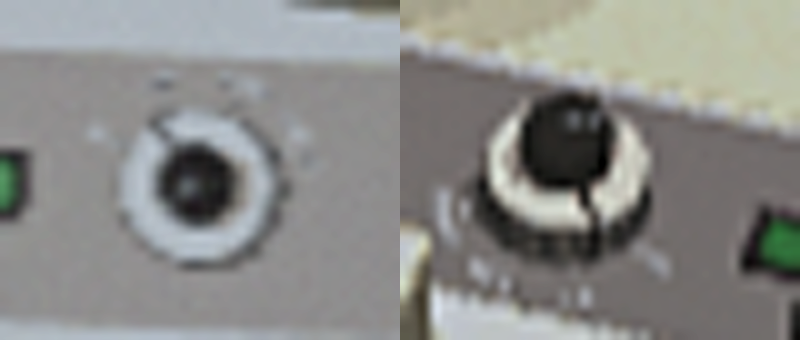

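The index is between one and two dots, at about −0.63 rad from pump +x. The dots are at −1.13 … +1.1, so three dots is at +0.375 and the turn needed is about 1.0 rad clockwise. The knob axis comes out at (0.4691, 0.0195) from three consistent estimates.

```bash
python3 -c "
from h import *
go([.4691,.0195,.16],.5)"
```

```text
t 15.85 shift [ -0.5 269.   87.2] rv [ 0.001 -0.001 -0.498] dist 283.0 F [-0.3 -0.6  0.4]
```

```bash
python3 -m jog '[[0,0,269,20,0,0,-0.5],[0,0,269,20,0,0,-0.5],[0,0,269,20,0,0,-0.5],[0,0,269,20,0,0,-0.5],[0,0,269,87,0,0,-0.5],[0,0,269,87,0,0,-0.5],[0,0,269,87,0,0,-0.5],[0,0,269,87,0,0,-0.5],[0,0,269,87,0,0,-0.5],[0,0,269,87,0,0,-0.5],[0,0,269,87,0,0,-0.5],[0,0,269,87,0,0,-0.5]]' 20; python3 -c "
from h import *
for i in range(2): imaging.read_camera('top')
go([.4691,.0195,.082],.5)"
```

```text
time: 17.05
eef_pos: [0.4695, 0.0171, 0.1616]
tcp_rot: [-0.223, 0.975, -0.0, 0.001]
contact_force: [0.1, -0.3, -0.2]
opening: 1.004
finger_force: 0.0
t 17.15 shift [-0.8  2.1 79.2] rv [-0.001  0.001 -0.001] dist 79.0 F [-0.3  0.4 -0.7]
```

```bash
python3 -m jog '[[0,-0.8,2,0,0,0,0],[0,-0.8,2,20,0,0,0],[0,-0.8,2,40,0,0,0],[0,-0.8,2,60,0,0,0],[0,-0.8,2,72,0,0,0],[0,-0.8,2,79,0,0,0],[0,-0.8,2,79,0,0,0],[0,-0.8,2,79,0,0,0]]'; python3 -c "
from h import *
for i in range(2): imaging.read_camera('top'); go([.4691,.0195,.082],.5)"
```

```text
time: 17.95
eef_pos: [0.4694, 0.0199, 0.0823]
tcp_rot: [-0.224, 0.975, -0.0, 0.0]
contact_force: [0.5, 0.4, 0.5]
opening: 0.999
finger_force: 0.0
t 18.0 shift [ 0.6 -0.1  0.7] rv [-0.001  0.001  0.   ] dist 1.0 F [0.3 0.7 0.8]
t 18.05 shift [ 0.7 -0.1  0.7] rv [-0.001  0.002  0.   ] dist 1.0 F [ 0.2  0.2 -0.3]
```

Well aligned; I'll close gently.

```bash
python3 -m jog '[[0.2,0.5,0,0.5,0,0,0],[0.3,0.5,0,0.5,0,0,0],[0.4,0.5,0,0.5,0,0,0],[0.5,0.5,0,0.5,0,0,0],[0.5,0.5,0,0.5,0,0,0],[0.5,0.5,0,0.5,0,0,0]]' 25; python3 -c "
from h import *
go([.4691,.0195,.082],.5)"
```

```text
time: 18.65
eef_pos: [0.4683, 0.0202, 0.0819]
tcp_rot: [-0.223, 0.975, 0.001, -0.0]
contact_force: [-2.9, 2.6, 6.3]
opening: 0.619
finger_force: 26.1
t 18.65 shift [-0.4 -1.  -0.1] rv [ 0.001 -0.    -0.   ] dist 1.0 F [-2.9  2.6  6.3]
```

```bash
python3 -m jog '[[0.5,0,0,0,0,0,0.1],[0.5,0,0,0,0,0,0.2],[0.5,0,0,0,0,0,0.3],[0.5,0,0,0,0,0,0.4],[0.5,0,0,0,0,0,0.5],[0.5,0,0,0,0,0,0.6],[0.5,0,0,0,0,0,0.7],[0.5,0,0,0,0,0,0.8],[0.5,0,0,0,0,0,0.9],[0.5,0,0,0,0,0,1.0],[0.5,0,0,0,0,0,1.0],[0.5,0,0,0,0,0,1.0]]'; python3 ring.py > r1.txt; python3 - <<'E'
from ring import *
for n,c in(("top",a),("scene",b)):
    cv2.imwrite(f"pics/r_{n}.png",c["image"])
    th,V=prof(c,np.array([.4691,.0195]),.086,np.arange(.018,.026,.001)); print(n," ".join(f"{t:.2f}:{v:.0f}" for t,v in zip(th,V) if -.9<t<1.2))
go([.4691,.0195,.082],-.5)
E
```

```text
time: 19.85
eef_pos: [0.4684, 0.0198, 0.0819]
tcp_rot: [0.271, 0.963, 0.0, -0.0]
contact_force: [-2.9, 0.9, 5.6]
opening: 0.618
finger_force: 26.2
top -0.90:80 -0.85:79 -0.80:78 -0.75:77 -0.70:76 -0.65:74 -0.60:74 -0.55:73 -0.50:73 -0.45:72 -0.40:71 -0.35:70 -0.30:69 -0.25:69 -0.20:68 -0.15:67 -0.10:67 -0.05:67 0.00:68 0.05:68 0.10:67 0.15:67 0.20:66 0.25:67 0.30:67 0.35:68 0.40:68 0.45:68 0.50:68 0.55:68 0.60:70 0.65:71 0.70:72 0.75:73 0.80:74 0.85:74 0.90:75 0.95:75 1.00:76 1.05:77 1.10:77 1.15:78
scene -0.90:45 -0.85:48 -0.80:52 -0.75:59 -0.70:66 -0.65:70 -0.60:70 -0.55:68 -0.50:67 -0.45:67 -0.40:67 -0.35:67 -0.30:67 -0.25:68 -0.20:68 -0.15:68 -0.10:68 -0.05:68 0.00:69 0.05:70 0.10:71 0.15:68 0.20:61 0.25:52 0.30:44 0.35:39 0.40:41 0.45:48 0.50:56 0.55:65 0.60:71 0.65:75 0.70:75 0.75:74 0.80:74 0.85:73 0.90:72 0.95:71 1.00:70 1.05:70 1.10:69 1.15:69
t 20.05 shift [-0.8  0.1 -0.1] rv [-0.    -0.001 -0.   ] dist 1.0 F [-3.3  0.6  5.4]
```

The scene view puts the index at about 0.36, against a target of 0.375. I'll release, rise and re-measure from a clear view.

```bash
python3 -m jog '[[0.2,0,0,0,0,0,0],[0,0,0,0,0,0,0],[0,0,0,0,0,0,0],[0,0,0,0,0,0,0],[0,0,0,-20,0,0,0],[0,0,0,-50,0,0,0],[0,0,0,-85,0,0,0],[0,0,0,-110,0,0,0],[0,0,0,-110,0,0,0]]'; python3 -c "
from h import *
go([.4691,-.24,.2],0)"
```

```text
time: 20.95
eef_pos: [0.471, 0.0193, 0.1957]
tcp_rot: [0.271, 0.963, 0.0, 0.005]
contact_force: [-0.6, 0.5, -0.3]
opening: 1.004
finger_force: 0.0
t 20.95 shift [-133.6 -222.3   -3.9] rv [ 0.001  0.009 -0.5  ] dist 259.0 F [-0.6  0.5 -0.3]
```

```bash
python3 -m jog '[[0,-134,-222,0,0,0,-0.5],[0,-134,-222,0,0,0,-0.5],[0,-134,-222,0,0,0,-0.5],[0,-134,-222,0,0,0,-0.5],[0,-134,-222,0,0,0,-0.5],[0,-134,-222,0,0,0,-0.5],[0,-134,-222,0,0,0,-0.5],[0,-134,-222,0,0,0,-0.5]]'; python3 - <<'E'
import ring; from ring import *
old=np.load("c7.npz")
def mom(th,V,lo,hi,sg):
    m=(th>lo)&(th<hi); w=np.clip(sg*(V[m]-np.median(V[m])),0,None); k=np.argmax(w); 
    w=np.where(np.abs(th[m]-th[m][k])<.2,w,0); return (w*th[m]).sum()/w.sum()
for n,c,o in(("top",a,old["a"]),("scene",b,old["b"])):
    c0=dict(c,image=o); ctr=np.array([.4691,.0195]); rs=np.arange(.018,.026,.001)
    i0=mom(*prof(c0,ctr,.086,rs),-1.1,0,-1); i1=mom(*prof(c,ctr,.086,rs),-.2,.9,-1)
    th,V=prof(c,ctr,.065,np.arange(.036,.046,.001))
    print(n,"before",i0.round(3),"after",i1.round(3),"dot1",mom(th,V,-1.4,-.85,1).round(3),"dot3",mom(th,V,.1,.7,1).round(3))
cv2.imwrite("pics/k8.png",np.hstack([crop(a,260,228,300,262,10),crop(b,283,175,323,209,10)]))
E
```

```text
time: 21.75
eef_pos: [0.4661, -0.2395, 0.1896]
tcp_rot: [0.025, 1.0, 0.001, -0.001]
contact_force: [0.5, -0.0, -1.7]
opening: 0.998
finger_force: 0.0
top before -0.655 after 0.347 dot1 -1.14 dot3 0.405
scene before -0.591 after 0.355 dot1 -1.128 dot3 0.446
```

View pics/k8.png

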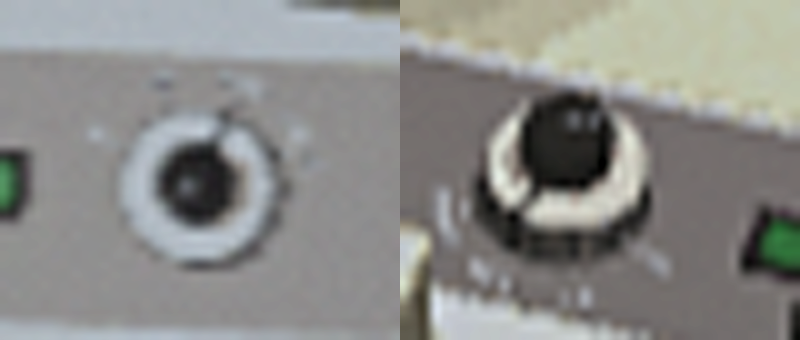

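The index line now points at the middle of the three-dot group (225,120 → 240,85) and the fine knob is unchanged. Measurements agree within about 0.03 rad. Next is the start button with shut fingers.

```bash
python3 -m jog '[[1,-10,404,0,0,0,0],[1,-10,404,0,0,0,0],[1,-10,404,0,0,0,0],[1,-10,404,0,0,0,0],[1,-10,404,0,0,0,0],[1,-10,404,0,0,0,0],[1,-10,404,0,0,0,0],[1,-10,404,0,0,0,0],[1,-10,404,0,0,0,0],[1,-10,404,0,0,0,0],[1,-10,404,0,0,0,0],[1,-10,404,0,0,0,0]]'; python3 -c "
from h import *
for i in range(3): imaging.read_camera('top')
go([.4763,.1643,.107],0)"
```

```text
time: 23.05
eef_pos: [0.4963, 0.1625, 0.191]
tcp_rot: [0.025, 1.0, -0.0, -0.0]
contact_force: [-0.1, 0.3, -0.7]
opening: 0.0
finger_force: 0.0
t 23.2 shift [20.5  0.9 84.2] rv [-0.     0.    -0.002] dist 87.0 F [ 0.  -0.7  0.4]
```

```bash
python3 -m jog '[[1,20,1,20,0,0,0],[1,20,1,50,0,0,0],[1,20,1,75,0,0,0],[1,20,1,84,0,0,0],[1,20,1,84,0,0,0],[1,20,1,84,0,0,0]]'; python3 -c "
from h import *
for i in range(2): imaging.read_camera('top')
go([.4763,.1643,.097],0)"
```

```text
time: 23.8
eef_pos: [0.4776, 0.1652, 0.1083]
tcp_rot: [0.025, 1.0, 0.0, 0.001]
contact_force: [0.6, 0.2, 0.2]
opening: 0.0
finger_force: 0.0
t 23.9 shift [ 1.7 -1.3 11.9] rv [ 0.001  0.003 -0.   ] dist 12.0 F [-0.4  0.4 -0.4]
```

```bash
python3 -m jog '[[1,1,-1,6,0,0,0],[1,1,-1,11,0,0,0],[1,1,-1,14,0,0,0],[1,1,-1,16,0,0,0],[1,1,-1,18,0,0,0],[1,1,-1,19,0,0,0],[1,1,-1,19,0,0,0],[1,1,-1,19,0,0,0],[1,1,-1,19,0,0,0]]'
```

```text
time: 24.8
eef_pos: [0.477, 0.1647, 0.0945]
tcp_rot: [0.024, 1.0, -0.001, -0.0]
contact_force: [-13.1, -3.3, 33.2]
opening: 0.003
finger_force: 16.7
```

The press stopped 2.5 mm down at 33 N, so the blunt shut tips must be resting on the collar. I'll back off and press with the tilted tips' leading edge.

```bash
python3 -m jog '[[1,0,0,-10,0,0,0],[1,0,0,-40,0,0,0],[1,0,0,-40,0,0,0],[1,0,0,-40,0,0,0]]'; cat >> h.py <<'E'
def gotilt(btn,up,lead,rv_local):
    s=get_state(); R=Ro.from_quat(s["tcp_rot"])
    T=Ro.from_matrix(np.c_[-EX,EY,[0,0,-1.]])*Ro.from_rotvec(rv_local)
    p=np.array(btn)+[0,0,up]-T.apply(lead)
    print("t",s["time"],"target",p.round(4),"shift",(R.inv().apply(p-s["eef_pos"])*1e3).round(1),"rv",(R.inv()*T).as_rotvec().round(3),"down in tool",R.inv().apply([0,0,-1]).round(3),"F",s["contact_force"].round(1))
E
python3 -c "
from m import *
s=get_state();print(s['qpos'].round(3),s['contact_force'].round(1))
gotilt([.4763,.1643,.083],.02,[.011,0,.014],[0,-.45,0])
cv2.imwrite('pics/x9.png',b['image'])
print(dark(b,335,192,352,210,50))"
```

```text
time: 25.2
eef_pos: [0.4757, 0.1646, 0.1284]
tcp_rot: [0.024, 1.0, 0.0, 0.0]
contact_force: [0.0, 0.1, -0.7]
opening: -0.0
finger_force: 0.0
[ 0.131  0.041  2.088  0.     1.015 -1.391] [ 0.4 -0.3 -0.2]
t 25.3 target [0.4801 0.1641 0.1204] shift [-5.5 -0.   6.4] rv [-0.    -0.453  0.   ] down in tool [-0.003  0.     1.   ] F [ 0.4 -0.3 -0.2]
[(np.float64(342.48), np.float64(193.81), np.float64(5.5), np.float64(5.5), np.float64(21.359375)), (np.float64(346.93), np.float64(193.81), np.float64(3.5), np.float64(5.0), np.float64(13.6875)), (np.float64(341.05), np.float64(202.85), np.float64(13.75), np.float64(13.25), np.float64(102.125))]
```

```bash
python3 -m jog '[[1,-5.5,0,0,0,-0.12,0],[1,-5.5,0,0,0,-0.24,0],[1,-5.5,0,0,0,-0.36,0],[1,-5.5,0,6,0,-0.453,0],[1,-5.5,0,6,0,-0.453,0],[1,-5.5,0,6,0,-0.453,0],[1,-5.5,0,6,0,-0.453,0]]'; python3 -c "
from h import *
imaging.read_camera('top');imaging.read_camera('top')
s=get_state();print(s['qpos'].round(3),s['eef_pos'].round(4))
gotilt([.4763,.1643,.083],0,[.011,0,.014],[0,-.45,0])"
```

```text
time: 26.0
eef_pos: [0.4821, 0.1642, 0.1227]
tcp_rot: [0.024, 0.974, -0.005, 0.224]
contact_force: [-0.0, -0.8, 1.2]
opening: 0.002
finger_force: 0.0
[ 0.174 -0.122  2.305 -0.195  0.524 -1.2  ] [0.4823 0.1642 0.123 ]
t 26.1 target [0.4801 0.1641 0.1004] shift [11.8 -0.2 19.4] rv [ 0.     0.003 -0.   ] down in tool [ 0.438 -0.     0.899] F [0.8 0.5 0.6]
```

```bash
python3 -m jog '[[1,6,0,9,0,0,0],[1,11,0,17,0,0,0],[1,12,0,19.5,0,0,0],[1,13,0,21.3,0,0,0],[1,13,0,21.3,0,0,0],[1,13,0,21.3,0,0,0]]'; python3 -c "
from h import *
gotilt([.4763,.1643,.083],-.006,[.011,0,.014],[0,-.45,0])"
```

```text
time: 26.7
eef_pos: [0.4787, 0.1643, 0.0976]
tcp_rot: [0.024, 0.974, -0.006, 0.224]
contact_force: [-3.1, -0.6, 4.6]
opening: -0.002
finger_force: 2.2
t 26.7 target [0.4801 0.1641 0.0944] shift [ 0.1 -0.1  3.5] rv [-0.     0.003  0.   ] down in tool [0.437 0.    0.899] F [-3.1 -0.6  4.6]
```

```bash
python3 -m jog '[[1,0.6,0,1.2,0,0,0],[1,0.6,0,1.2,0,0,0],[1,0.6,0,1.2,0,0,0]]' | grep -E "eef|contact"; python3 -m jog '[[1,0.5,0,1.3,0,0,0],[1,0.5,0,1.3,0,0,0],[1,0.5,0,1.3,0,0,0]]'| grep -E "eef|contact"
```

```text
eef_pos: [0.4788, 0.1643, 0.0967]
contact_force: [-6.0, -1.2, 8.5]
eef_pos: [0.479, 0.1644, 0.0964]
contact_force: [-12.6, -3.0, 17.7]
```

```bash
f(){ grep -E "eef|contact"; }; python3 -m jog '[[1,-1,0,-2.2,0,0,0],[1,-1.1,0,-2.4,0,0,0],[1,-1.1,0,-2.4,0,0,0]]'|f;python3 -m jog '[[1,-0.4,0,-0.9,0,0,0],[1,-0.4,0,-0.9,0,0,0]]'|f; python3 -m jog '[[1,-0.4,0,-0.9,0,0,0],[1,-0.4,0,-0.9,0,0,0]]'|f; python3 -m jog '[[1,-0.4,0,-0.9,0,0,0],[1,-0.4,0,-0.9,0,0,0]]'|f; python3 -m jog '[[1,-0.4,0,-0.9,0,0,0],[1,-0.4,0,-0.9,0,0,0]]'|f; python3 -m jog '[[1,-0.4,0,-0.9,0,0,0],[1,-0.4,0,-0.9,0,0,0]]'|f; python3 -m jog '[[1,-0.4,0,-0.9,0,0,0],[1,-0.4,0,-0.9,0,0,0]]'|f; python3 -m jog '[[1,-0.4,0,-0.9,0,0,0],[1,-0.4,0,-0.9,0,0,0]]'|f;python3 -m jog '[[1,-0.4,0,-0.9,0,0,0],[1,-0.4,0,-0.9,0,0,0]]'|f
```

```text
eef_pos: [0.4789, 0.1644, 0.0976]
contact_force: [-2.2, -1.3, 4.2]
eef_pos: [0.4789, 0.1644, 0.0984]
contact_force: [-2.4, -0.7, 3.8]
eef_pos: [0.4789, 0.1644, 0.0993]
contact_force: [-1.5, -1.0, 3.5]
eef_pos: [0.4788, 0.1644, 0.1003]
contact_force: [-1.0, -0.3, 2.6]
eef_pos: [0.4788, 0.1644, 0.1013]
contact_force: [0.8, -0.6, 1.8]
eef_pos: [0.4787, 0.1644, 0.1023]
contact_force: [0.9, -0.5, 1.7]
eef_pos: [0.4784, 0.1644, 0.103]
contact_force: [0.5, -0.5, 1.1]
eef_pos: [0.4779, 0.1643, 0.1036]
contact_force: [-0.6, 0.5, -1.5]
eef_pos: [0.4783, 0.1644, 0.105]
contact_force: [0.6, 0.0, 0.0]
```

On release the spring force faded over 6 mm (4.5 N down to 0), so the button had reached full depth and is now released. I'll retreat and do a last check.

```bash
python3 -m jog '[[1,-15,0,-31,0,0,0],[1,-37,0,-75,0,0,0],[1,-45,0,-92,0,0.12,0],[1,-45,0,-92,0,0.3,0],[1,-45,0,-92,0,0.45,0],[1,-45,0,-92,0,0.45,0],[1,-45,0,-92,0,0.45,0]]' | head -2; python3 -m jog '[[1,0,-400,0,0,0,0],[1,0,-400,0,0,0,0],[1,0,-400,0,0,0,0],[1,0,-400,0,0,0,0],[1,0,-400,0,0,0,0],[1,0,-400,0,0,0,0],[1,0,-400,0,0,0,0],[1,0,-400,0,0,0,0],[1,0,-400,0,0,0,0],[1,0,-400,0,0,0,0],[1,0,-400,0,0,0,0],[1,0,-400,0,0,0,0]]'; python3 - <<'E'
from ring import *
[print(np.round(r,2)) for r in dark(a,195,185,300,265,60) if r[4]>20]
old=np.load("c7.npz")
for n,c,k in(("top",a,"a"),("scene",b,"b")):
    th,V=prof(c,np.array([.4691,.0195]),.086,np.arange(.018,.026,.001)); m=(th>-.2)&(th<.9); print(n,th[m][V[m].argmin()])
    d=cv2.absdiff(c["image"],old[k]).max(2); q=np.argwhere(d[185:265,200:300] if k=="a" else d[165:260,245:395]>0); 
    dd=(d>45).astype(np.uint8); nn,l,st,ce=cv2.connectedComponentsWithStats(dd); print([tuple(ce[i].round(0)) for i in range(1,nn) if st[i][4]>3])
E
```

```text
time: 29.9
eef_pos: [0.479, 0.1641, 0.2068]
time: 31.1
eef_pos: [0.4591, -0.2333, 0.2072]
tcp_rot: [0.023, 1.0, 0.0, 0.001]
contact_force: [-0.1, 0.6, -0.1]
opening: 0.002
finger_force: 0.0
[248.67 214.95   7.     5.12  28.39]
[238.37 231.42   6.5    5.38  25.73]
[221.28 243.53   8.12   8.    51.19]
[238.72 244.35   5.25   5.38  21.19]
[255.56 245.58  12.88   7.62  31.81]
[279.39 245.85   7.38   8.    41.02]
top 0.35000000000000164
[(np.float64(324.0), np.float64(273.0)), (np.float64(365.0), np.float64(279.0)), (np.float64(344.0), np.float64(244.0)), (np.float64(349.0), np.float64(247.0)), (np.float64(354.0), np.float64(256.0)), (np.float64(277.0), np.float64(328.0)), (np.float64(250.0), np.float64(338.0)), (np.float64(240.0), np.float64(380.0)), (np.float64(237.0), np.float64(386.0)), (np.float64(190.0), np.float64(410.0))]
scene 0.35000000000000164
[(np.float64(249.0), np.float64(12.0)), (np.float64(321.0), np.float64(7.0)), (np.float64(227.0), np.float64(32.0)), (np.float64(199.0), np.float64(56.0)), (np.float64(276.0), np.float64(48.0)), (np.float64(222.0), np.float64(110.0)), (np.float64(383.0), np.float64(80.0)), (np.float64(379.0), np.float64(96.0)), (np.float64(348.0), np.float64(107.0)), (np.float64(269.0), np.float64(113.0)), (np.float64(222.0), np.float64(124.0)), (np.float64(234.0), np.float64(166.0)), (np.float64(188.0), np.float64(169.0)), (np.float64(196.0), np.float64(169.0)), (np.float64(203.0), np.float64(172.0)), (np.float64(218.0), np.float64(184.0)), (np.float64(221.0), np.float64(185.0)), (np.float64(198.0), np.float64(191.0)), (np.float64(295.0), np.float64(195.0)), (np.float64(302.0), np.float64(196.0))]
```

```bash
python3 -c "
from plant import workorder
print(workorder.sign_off())"
```

```text
the job is handed in; nothing more can be done
None
```

The job is handed in, but the verdict wasn't reported: the pusher touches the plunger and is locked, the outer ring is within about 0.03 rad of the three-dot mark with the fine knob looking unchanged, and the start button was pressed fully twice and released (I misread the first press as blocked).

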